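# Post a watch transit case through the deposit flap

## Task

Put the finished watch, in its oblong transit case, away in the deposit cabinet: set the case flat on the cabinet's ledge in front of the sprung flap and push it through the flap, right way up, until it slides down the chute inside and the flap has swung shut behind it. Do not knock the tin, blower, screwdriver stand or domed dish about.

Things in the scene. Friction and masses are not known exactly. Their poses are not given: they have to be found in the camera images.
- case: Transit case: closed oblong grey plastic box with a dark seam and a paper label on its lid, 100 mm long (its x), 52 mm wide (its y), 40 mm high, 140 to 280 g. Origin at the centre of its underside, z up. It starts lying flat on the bench, left or right of the cabinet; either end may go first through the flap.
- cabinet: Deposit cabinet fixed to the bench, front roughly to the robot. Origin on the bench under the flap's middle; x points level into the cabinet, away from the robot; y along the flap, z up. Closed clear plastic sides, back (x = 172 mm inside, 178 outside) and roof (z = 275 mm), 150 mm wide outside. White front panel, 8 mm thick about x = 0, with one opening closed by the flap; solid above it to the roof.
- gate (a point): Middle of the bottom of the opening, on the ledge's top in the flap's plane (cabinet frame x = 0, z = 110 mm), cabinet's axes. The opening is 120 mm wide and 105 mm high. The panel above it blocks an upright gripper from following the case in: lean the tool, fingertips pointing forward into the cabinet.
- ledge_front (a point): Middle of the ledge's front edge (towards the robot, no lip), on its top, at cabinet x = -120 mm, z = 110 mm. The ledge is solid, flat, grey, 130 mm wide and runs level through the gate to the top of the chute.
- chute_top (a point): Middle of the top edge of the chute, where the ledge ends inside the cabinet: cabinet x = 30 mm, z = 110 mm. From here polished, slippery steel falls at 35 degrees to the back wall. The case tips over this edge and slides down by itself once its rear end is pushed to the flap's plane or beyond.
- flap (a joint): Flap angle (rad): 0 hanging shut, grows as its lower edge swings into the cabinet, stop at 1.4; it cannot swing outward. Aluminium plate 116 mm wide, 100 mm high, 4 mm thick, hinged along its top at z = 214 mm. A light spring and its weight shut it: about 0.15 N at the lower edge to start it, 0.7 N wide open. It shuts by itself when nothing is in its way.
- flap_edge (a point): Middle of the flap's lower edge, 3 mm above the ledge when shut.
- tin: Bystander: round aluminium tin with lid, 72 mm across, 40 mm high, on the bench on the other side of the cabinet from the case. Origin at the centre of its underside.
- blower: Bystander: brick-red rubber dust blower standing upright, 66 mm across, 100 mm high. Origin at the centre of its underside.
- stand: Bystander: round grey stand with seven upright screwdrivers, 110 mm across, 112 mm high. Origin at the centre of its underside.
- dome: Bystander: blue dish 104 mm across under a clear dome, 79 mm high. Origin at the centre of its underside.
There are look-alikes about, which are no part of the job. What is shaped like the case but green is not meant.

How it is judged (in metres and radians):
On the way:
1. the case is set flat, right way up, on the ledge in front of the flap (x of case in the frame of cabinet between -0.13 and -0.01 m and y of case in the frame of cabinet between -0.065 and 0.065 m and z of case in the frame of cabinet between 0.105 and 0.118 m and angle between case's own z axis and vertical below 0.2 rad), for 0.2 s.
At the end, for the whole second after the job is handed in: The case lies at rest on the chute inside the cabinet: its underside's centre 80 to 170 mm behind the flap's plane, within 65 mm of the cabinet's middle line and under 95 mm high, its top facing up (its z within 0.9 rad of vertical), and the flap hangs shut (within 0.06 rad) (x of case in the frame of cabinet between 0.08 and 0.17 m and y of case in the frame of cabinet between -0.065 and 0.065 m and z of case in the frame of cabinet below 0.095 m and angle between case's own z axis and vertical below 0.9 rad and linear speed of case below 0.02 m/s and value of joint flap below 0.06 rad); the robot touches nothing.
It fails at once if the round tin is moved by more than 30 mm or tipped over (distance of tin from where it was at the start of the episode above 0.03 m or angle between tin's own z axis and vertical above 0.5 rad).
It fails at once if the blower is moved by more than 30 mm or tipped over (distance of blower from where it was at the start of the episode above 0.03 m or angle between blower's own z axis and vertical above 0.5 rad).
It fails at once if the screwdriver stand is moved by more than 30 mm or tipped over (distance of stand from where it was at the start of the episode above 0.03 m or angle between stand's own z axis and vertical above 0.5 rad).
It fails at once if the domed dish is moved by more than 30 mm or tipped over (distance of dome from where it was at the start of the episode above 0.03 m or angle between dome's own z axis and vertical above 0.5 rad).
It also fails if it takes over 58 s, if anything falls off the work surface, if the arm or the gripper's body presses on something with over 40 N, if the wrist force passes 120 N, or if a joint passes its speed limit or range.

## Robot

A 6-joint arm with a two-finger parallel gripper is mounted at the origin on the work surface. World frame = base frame: x ahead of the robot, y to its left, z up, the work surface at z = 0. Lengths are in m, angles in degrees, forces in N, time in s.
With the tool pointing down it reaches from about 0.4 to 0.825 m from the base axis. Payload 7 kg.
Tool frame: the origin (TCP) lies on the front face of the gripper's body, between the roots of the fingers; the fingertips stand 66 mm ahead of it and the grasp point (between the pads) lies 47 mm ahead of it; z points along the fingers, y is the line along which they close (so a half turn about z gives the same grasp; the last joint's range is limited). The gripper opens to 88 mm and grips with 3 to 60 N. Pads are 19 mm wide; open, the fingers measure 130 mm over their backs; the gripper's body (78 mm by 193 mm) begins 47 mm behind the grasp point.
Start: joints at [86.064, 20.546, 0.682, 0, -70.136, -16.507], TCP at [0.236, 0.632, 0.292] pointing down, gripper open.
Joint ranges: [-176.03, 176.03], [-82.01, 121.73], [-58.28, 71.71], [-173.87, 95.51], [-174.79, -0.11], [-173.66, 173.66]. Speed limits (degrees/s): [136.94, 136.94, 172.46, 180, 180, 180].

## Interface

Orientations are given as [roll, pitch, yaw] about the fixed x, y, z axes, in that order (R = Rz(yaw) Ry(pitch) Rx(roll)).
In Python, from plant import ctrl gives the robot as it stands.
- The arm moves only by the tool send_rows, never from a script. Its argument "deltas" is a list of rows, each a list of 2 entries, a list of its own where there are three numbers: the shift along the tool's x, y, z each as a share of 800 mm, from -1 to 1, then the turn about the tool's z as a share of 90 degrees, from -1 to 1. A call has exactly 5 rows; each row is the pose to reach, as a shift and turn from the pose commanded when the call began, along the tool's axes at that moment; what a row does not reach only later rows make up. A row lasts 1/12 s, in which the tool goes at most 41.7 mm and 7.16 degrees, less where a joint would pass 70% of its speed; a pose out of reach is approached as far as the arm can. A call with a number of a shift or a turn outside -1 to 1 is refused whole. A call with a gripper value outside its range is refused whole. "gripper" is the opening, from 0 (shut) to 1 (fully open), set as the call begins (left out, the last holds). The fingers move at their own pace and stop on an object; the grip force is fixed at half the most. Time passes only in rows, so rows that repeat a pose let the fingers close, or fill a call up. It gives the time, the measured TCP pose, the force, the opening and the grip force at its end, in the units of the state.
- ctrl.get_obs(): the state, without advancing time (a new reading comes with each control period).
- ctrl.snapshot(name): name is "scene" or "side" or "wrist"; returns a dict with "color" (480x640x3 uint8, red, green, blue), "vertical_fov" (degrees; the focal length in pixels is half the picture's height over the tangent of half this angle, whatever the lens; pixels are square), "cx", "cy" (the principal point, pixels), "rvec" (rotation vector, rad) and "tvec" (3), from world to camera coordinates, as OpenCV has them. Camera axes: x right, y down, z forward; pixel columns grow to the right and rows downward; lengths in m; the calibration is good to about 2 mm. The wrist camera is an equidistant fisheye: a pixel r from the principal point sees the ray r / f radians off the axis. A picture is of the moment at which its call begins. There is no depth.
- ctrl.close_job(): hands the job in; it is judged then, once.
Trained networks look in a picture, given as the dict that the camera call returned (one of the last four; its "shot" number tells which), for a name from the list of things; names that differ only in an ending like _2 or _b are one class to them, and where a whole thing is asked for, a point or a joint stands for the part that bears it (a point fixed in the world has none). Each returns a list of dicts, best first, with "conf" (0 to 1); they miss things now and then, are a little off and sometimes report something else, mostly with a low value. They report only what shows in the picture. A call takes as long as a camera call. They do not tell look-alikes from the thing itself.
- ctrl.boxes_of(picture, thing): "xy" ([column, row] as shares, 0 to 1, of the picture: columns of its width, rows of its height, amid what is visible of it).
- ctrl.cut_out(picture, thing): "pixels" (480x640 bool, what is visible of it) and "xy" ([column, row] as shares, 0 to 1, of the picture: columns of its width, rows of its height, amid what is visible of it).
The state is a dict: "clock": time; "joint_pos": joint angles; "qvel": joint speeds; "tau": joint torques, N m; "tool_pos": TCP position; "orientation": TCP orientation; "force": force on the tool from outside, world axes, zero at the start; "moment": the same for the moment, N m; "opening": finger opening in m; "gripper_force": force on a finger pad.
Only numpy, scipy, OpenCV 4.12 (cv2) and the standard library are available. Lean on these libraries where they do the work, as an engineer would, in place of code of your own. Each camera call takes 0.05 s, during which the arm holds its last target. There are 200 camera calls.

## Working session

There is one attempt and no reset: what is moved stays moved. The work goes in short steps, Python scripts to look and compute and a tool call to move; the robot and the scene stay as the last step left them, time stands still between calls to the robot, and variables do not carry over. Pictures are saved under pics/ and viewed, at most 10 in all, crops included, and the job is handed in when it is done.

Besides the shell and the picture viewer there is one more tool, called as name([rows], argument=value, ...), one row to a line, values as JSON. send_rows: Moves the arm, as the interface text tells. Shift numbers are shares of 800 mm and turn numbers shares of 90 degrees, none past 1 either way. Its arguments: {"type":"object","properties":{"deltas":{"type":"array","items":{"type":"array"}},"gripper":{"type":"number"}},"required":["deltas"]}

```bash
mkdir -p pics; ls
cat > h.py <<'E'
import numpy as np, cv2
from scipy.spatial.transform import Rotation as Ro
from plant import ctrl
def save(p,n): cv2.imwrite(f'pics/{n}.png',p['color'][:,:,::-1])
def f(p): return 240/np.tan(np.radians(p['vertical_fov'])/2)
def proj(p,X):
    R=Ro.from_rotvec(np.ravel(p['rvec'])).as_matrix(); c=np.atleast_2d(X)@R.T+np.ravel(p['tvec'])
    return c[:,:2]/c[:,2:]*f(p)+[p['cx'],p['cy']]
def ray(p,uv,z,fish=False):
    R=Ro.from_rotvec(np.ravel(p['rvec'])).as_matrix(); o=-R.T@np.ravel(p['tvec'])
    uv=np.atleast_2d(uv).astype(float); d=(uv-[p['cx'],p['cy']])/f(p)
    if fish:
        r=np.linalg.norm(d,axis=1,keepdims=True)+1e-9; d=d/r*np.tan(r)
    w=np.c_[d,np.ones(len(d))]@R
    return o+w*((z-o[2])/w[:,2:])
E
python3 - <<'E'
from h import *
np.set_printoptions(precision=3,suppress=True)
a=ctrl.snapshot('scene');b=ctrl.snapshot('side')
save(a,'scene');save(b,'side')
for p in (a,b):
  print('cam',ray(p,[320,240],0), -Ro.from_rotvec(np.ravel(p['rvec'])).as_matrix().T@np.ravel(p['tvec']))
  for t in ['case','cabinet','flap','tin','blower','stand','dome']:
    for q in ctrl.boxes_of(p,t): uv=np.array(q['xy'])*[640,480]; print(t,round(q['conf'],2),uv,ray(p,uv,.03)[0])
o=ctrl.get_obs();print(o['tool_pos'],o['orientation'],o['clock'])
E
```

```text
pics
cam [[ 0.503 -0.037  0.   ]] [0.485 0.708 1.246]
case 0.94 [329.088 349.584] [0.472 0.27  0.03 ]
case 0.63 [398.208 347.424] [0.315 0.259 0.03 ]
cabinet 0.71 [223.872 332.592] [0.716 0.238 0.03 ]
cabinet 0.57 [222.208 238.32 ] [ 0.751 -0.016  0.03 ]
flap 0.75 [249.792 240.   ] [ 0.68  -0.013  0.03 ]
tin 0.83 [314.624 172.8  ] [ 0.524 -0.233  0.03 ]
tin 0.58 [223.68  333.504] [0.717 0.24  0.03 ]
blower 0.79 [241.92  153.792] [ 0.73  -0.293  0.03 ]
blower 0.16 [225.088 332.784] [0.714 0.238 0.03 ]
stand 0.56 [226.816 333.504] [0.709 0.24  0.03 ]
dome 0.85 [260.416 424.704] [0.614 0.442 0.03 ]
cam [[0.572 0.149 0.   ]] [ 0.109 -0.774  1.252]
case 0.76 [273.984 218.016] [0.475 0.265 0.03 ]
case 0.69 [224.    240.816] [0.309 0.248 0.03 ]
case 0.45 [389.184 220.896] [0.78  0.101 0.03 ]
cabinet 0.7 [385.408 219.792] [0.772 0.11  0.03 ]
flap 0.74 [365.12  218.976] [0.719 0.14  0.03 ]
tin 0.61 [366.72 348.72] [ 0.508 -0.24   0.03 ]
blower 0.76 [452.032 328.8  ] [ 0.732 -0.287  0.03 ]
blower 0.57 [381.312 222.384] [0.756 0.106 0.03 ]
stand 0.87 [343.232 199.488] [0.698 0.24  0.03 ]
dome 0.83 [292.48  171.696] [0.609 0.424 0.03 ]
[0.236 0.632 0.292] [-179.997    0.002  -20.444] 0.8
```

View pics/scene.png

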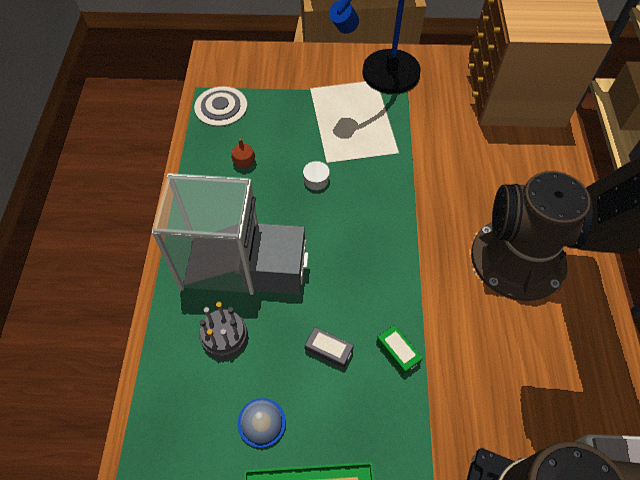

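View pics/side.png

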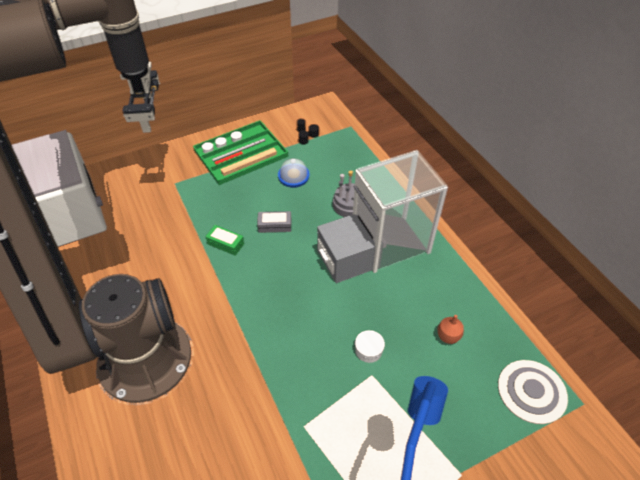

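The grey box at scene (329,348) / side (274,220) is the case. The green one at scene (399,350) / side (225,240) is the look-alike. The stand is on the cabinet's left and the tin on its right. I'll fit poses and enlarge the case to confirm it.

```bash
cat >> h.py <<'E'
def boxpts(x0,x1,y0,y1,z0,z1): return np.array([[x,y,z] for x in(x0,x1) for y in(y0,y1) for z in(z0,z1)])
CASE=[boxpts(-.05,.05,-.026,.026,0,.04)]
CAB=[boxpts(-.004,.178,-.075,.075,0,.275),boxpts(-.12,0,-.065,.065,0,.11)]
def place(B,q):
    c,s=np.cos(q[2]),np.sin(q[2]); return B@np.array([[c,s,0],[-s,c,0],[0,0,1]])+[q[0],q[1],0]
def fit(pm,parts,q0):
    def iou(q):
        t=0
        for p,m in pm:
            im=np.zeros((1920,2560),np.uint8)
            for B in parts: cv2.fillConvexPoly(im,cv2.convexHull((proj(p,place(B,q))*4).round().astype(np.int32)),1)
            im=cv2.resize(im,(640,480),interpolation=cv2.INTER_AREA if 0 else cv2.INTER_NEAREST)>0
            t+=(im&m).sum()/(im|m).sum()
        return t/len(pm)
    from scipy.optimize import minimize
    best=None
    for a in q0[2]:
        s=np.array([[q0[0],q0[1],a]]*4)+np.vstack([np.zeros(3),np.diag([.015,.015,.25])])
        r=minimize(lambda q:-iou(q),s[0],method='Nelder-Mead',options=dict(initial_simplex=s,xatol=3e-4,fatol=1e-4))
        if best is None or r.fun<best.fun: best=r
    return best.x,-best.fun
E
python3 - <<'E'
from h import *
np.set_printoptions(precision=4,suppress=True)
a=ctrl.snapshot('scene');b=ctrl.snapshot('side')
def mask(p,t,X):
    g=proj(p,[X])[0]; c=ctrl.cut_out(p,t)
    print(t,[(round(q['conf'],2),(np.array(q['xy'])*[640,480]).round(),q['pixels'].sum()) for q in c])
    c=[q for q in c if np.linalg.norm(np.array(q['xy'])*[640,480]-g)<25]
    return c[0]['pixels'] if c else None
for n,t,X,P,A in [('case','case',(.473,.268,.02),CASE,[-.6,0,.6,1.2]),('green','case',(.312,.254,.02),CASE,[-.6,0,.6,1.2]),('cab','cabinet',(.72,0,.12),CAB,[-.2,0,.2])]:
    pm=[(p,mask(p,t,X)) for p in(a,b)]; pm=[x for x in pm if x[1] is not None]
    print(n,len(pm))
    if not pm: continue
    q,s=fit(pm,P,(X[0],X[1],A)); print(n,q,np.degrees(q[2]),s, [fit([x],P,(X[0],X[1],A)) for x in pm])
    vis=[x['color'].copy() for x in(a,b)]
    if n=='cab':
        for p,v,nm in zip((a,b),vis,'ab'):
            for B in P: 
                uv=proj(p,place(B,q)).round().astype(int)
                for i in range(8):
                    for k in(1,2,4):
                        if not i&k: cv2.line(v,uv[i],uv[i|k],(255,0,0),1)
A=cv2.resize(a['color'][310:390,290:430],None,fx=4,fy=4)
B=cv2.resize(vis[0][160:310,140:320],None,fx=2,fy=2);C=cv2.resize(vis[1][140:290,300:460],None,fx=2,fy=2)
im=np.zeros((600,800,3),np.uint8);im[:280,:480]=A[:280,:480];im[290:590,:360]=B;im[290:590,400:720]=C
cv2.imwrite('pics/c.png',im[:,:,::-1])
E
```

```text
case [(0.8, array([398., 349.]), np.int64(1224)), (0.71, array([327., 347.]), np.int64(1230)), (0.29, array([220., 236.]), np.int64(13904))]
case [(0.76, array([224., 240.]), np.int64(759)), (0.65, array([274., 220.]), np.int64(716))]
case 2
case [0.4726 0.2623 2.6935] 154.32805405127306 0.9525301340375577 [(array([ 0.4731,  0.262 , -0.4391]), np.float64(0.9683042789223455)), (array([ 0.47  ,  0.26  , -0.4336]), np.float64(0.9545454545454546))]
case [(0.8, array([398., 349.]), np.int64(1224)), (0.71, array([327., 347.]), np.int64(1230)), (0.29, array([220., 236.]), np.int64(13904))]
case [(0.76, array([224., 240.]), np.int64(759)), (0.65, array([274., 220.]), np.int64(716))]
green 2
green [ 0.3143  0.2609 -0.9487] -54.357637814006694 0.9463953596503465 [(array([0.3146, 0.2615, 2.2009]), np.float64(0.95625)), (array([ 0.3124,  0.2603, -0.9408]), np.float64(0.9523212045169385))]
cabinet [(0.93, array([224., 238.]), np.int64(14087))]
cabinet [(0.75, array([384., 221.]), np.int64(10661)), (0.32, array([344., 198.]), np.int64(712))]
cab 2
cab [ 0.6644  0.0496 -0.0521] -2.9877979010767852 0.972986284484105 [(array([ 0.6647,  0.0502, -0.0521]), np.float64(0.9734662361364593)), (array([ 0.6636,  0.0484, -0.0581]), np.float64(0.9754038179148311))]
```

View pics/c.png

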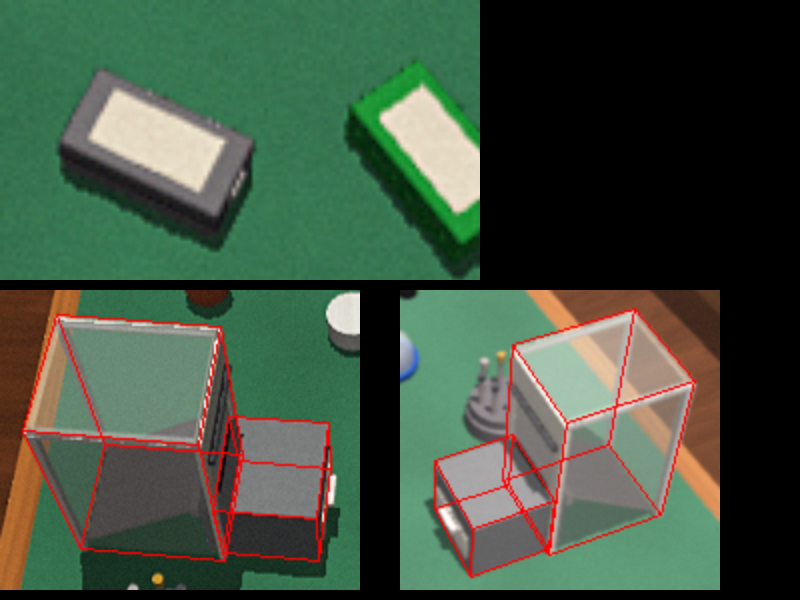

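The crop confirms it: grey body, dark seam and paper label on the left box, with the look-alike plainly green. The cabinet overlay fits well. 

The interface can't tilt the tool, so an upright gripper can only push the case's rear to about x = -33 mm. I'll set the case on the ledge, then push it through with the green box held by its rear end as a push block. The green box isn't a bystander, and I'll set it back on the bench afterwards.

```bash
cat >> h.py <<'E'
CASEQ=(.4725,.262,-25.3);GREEN=(.3143,.261,-54.4);CABQ=(.6644,.0496,-3.0)
def cab(x,y=0):
    c,s=np.cos(np.radians(CABQ[2])),np.sin(np.radians(CABQ[2])); return CABQ[0]+c*x-s*y,CABQ[1]+s*x+c*y
def plan(cur,targets):
    cur=np.array(cur,float)
    for t in targets:
        t=np.array(t,float); n=max(1,int(np.ceil(max(np.linalg.norm(t[:3]-cur[:3])/.2,abs(t[3]-cur[3])/34)-1e-6))); d=(t-cur)/n
        for _ in range(n):
            R=Ro.from_euler('xyz',[180,0,cur[3]],degrees=True).as_matrix()
            s=(R.T@d[:3]/.8).round(4); w=round(-d[3]/90,4); print(s.tolist(),w,'-> ',(cur+d).round(3))
            cur=cur+d
E
python3 - <<'E'
from h import *
L=cab(-.06)
plan((.236,.632,.292,-20.44),[(*CASEQ[:2],.25,CASEQ[2]),(*CASEQ[:2],.074,CASEQ[2]),(*CASEQ[:2],.25,CASEQ[2]),(*L,.25,CABQ[2]),(*L,.188,CABQ[2])])
E
```

```text
[0.1462, 0.11, 0.0175] 0.018 ->  [  0.315   0.509   0.278 -22.06 ]
[0.1492, 0.1059, 0.0175] 0.018 ->  [  0.394   0.385   0.264 -23.68 ]
[0.1522, 0.1016, 0.0175] 0.018 ->  [  0.472   0.262   0.25  -25.3  ]
[0.0, -0.0, 0.22] -0.0 ->  [  0.472   0.262   0.074 -25.3  ]
[-0.0, 0.0, -0.22] -0.0 ->  [  0.472   0.262   0.25  -25.3  ]
[0.1305, 0.083, 0.0] -0.1239 ->  [  0.538   0.157   0.25  -14.15 ]
[0.112, 0.1067, 0.0] -0.1239 ->  [ 0.604  0.053  0.25  -3.   ]
[-0.0, -0.0, 0.0775] -0.0 ->  [ 0.604  0.053  0.188 -3.   ]
```

send_rows([
  [[0.146,0.11,0.0175],0.018],
  [[0.146,0.11,0.0175],0.018],
  [[0.146,0.11,0.0175],0.018],
  [[0.146,0.11,0.0175],0.018],
  [[0.146,0.11,0.0175],0.018],
], gripper=1)

```text
clock: 1.62
tool_pos: [0.3162, 0.5054, 0.2783]
orientation: [180.0, 0.0, -22.2]
force: [-0.8, -0.5, -0.5]
opening: 0.0875
gripper_force: 0.0
```

send_rows([
  [[0.149,0.106,0.0175],0.018],
  [[0.149,0.106,0.0175],0.018],
  [[0.149,0.106,0.0175],0.018],
  [[0.149,0.106,0.0175],0.018],
  [[0.149,0.106,0.0175],0.018],
])

```text
clock: 2.03
tool_pos: [0.3944, 0.3826, 0.264]
orientation: [179.9, 0.0, -23.9]
force: [-0.7, 0.1, 0.2]
opening: 0.0872
gripper_force: 0.0
```

send_rows([
  [[0.152,0.102,0.0175],0.018],
  [[0.152,0.102,0.0175],0.018],
  [[0.152,0.102,0.0175],0.018],
  [[0.152,0.102,0.0175],0.018],
  [[0.152,0.102,0.0175],0.018],
])

```text
clock: 2.45
tool_pos: [0.473, 0.2596, 0.2498]
orientation: [179.9, 0.0, -25.5]
force: [-1.2, -0.1, -0.8]
opening: 0.0874
gripper_force: 0.0
```

send_rows([
  [[0,0.002,0.05],0],
  [[0,0.002,0.1],0],
  [[0,0.002,0.15],0],
  [[0,0.002,0.19],0],
  [[0,0.002,0.22],0],
])

```text
clock: 2.87
tool_pos: [0.4702, 0.2609, 0.0716]
orientation: [179.9, 0.0, -25.3]
force: [0.7, 0.0, -0.4]
opening: 0.0875
gripper_force: 0.0
```

send_rows([
  [[0,0,0],0],
  [[0,0,0],0],
  [[0,0,0],0],
  [[0,0,0],0],
  [[0,0,0],0],
], gripper=0.3)

```text
clock: 3.28
tool_pos: [0.4717, 0.2619, 0.0761]
orientation: [-179.8, -0.1, -25.3]
force: [0.4, -0.1, -0.3]
opening: 0.0597
gripper_force: 0.0
```

send_rows([
  [[0,0,0],0],
  [[0,0,0],0],
  [[0,0,0],0],
  [[0,0,0],0],
  [[0,0,0],0],
])

```text
clock: 3.7
tool_pos: [0.4716, 0.2616, 0.0757]
orientation: [-179.8, -0.1, -25.3]
force: [-2.2, 0.9, 8.5]
opening: 0.0519
gripper_force: 29.9
```

send_rows([
  [[0,0,-0.04],0],
  [[0,0,-0.09],0],
  [[0,0,-0.14],0],
  [[0,0,-0.19],0],
  [[0,0,-0.22],0],
])

```text
clock: 4.12
tool_pos: [0.4716, 0.2611, 0.2551]
orientation: [-179.7, -0.1, -25.3]
force: [0.8, 0.7, -2.9]
opening: 0.0521
gripper_force: 29.9
```

send_rows([
  [[0.03,0.02,0],-0.03],
  [[0.06,0.04,0],-0.06],
  [[0.09,0.06,0],-0.09],
  [[0.12,0.075,0],-0.11],
  [[0.1305,0.083,0],-0.124],
])

```text
clock: 4.53
tool_pos: [0.538, 0.1539, 0.2504]
orientation: [180.0, -0.0, -14.1]
force: [1.0, 0.7, -2.2]
opening: 0.0518
gripper_force: 29.9
```

send_rows([
  [[0.03,0.03,0],-0.03],
  [[0.06,0.055,0],-0.06],
  [[0.085,0.08,0],-0.09],
  [[0.105,0.1,0],-0.11],
  [[0.112,0.107,0],-0.124],
])

```text
clock: 4.95
tool_pos: [0.6037, 0.0486, 0.2499]
orientation: [180.0, 0.0, -3.0]
force: [-0.0, 0.8, -1.8]
opening: 0.0518
gripper_force: 29.9
```

send_rows([
  [[0,0,0.01],0],
  [[0,0,0.02],0],
  [[0,0,0.03],0],
  [[0,0,0.04],0],
  [[0,0,0.04],0],
])

```text
clock: 5.37
tool_pos: [0.6015, 0.0518, 0.2158]
orientation: [180.0, 0.2, -3.0]
force: [-1.3, -0.4, -2.9]
opening: 0.052
gripper_force: 29.9
```

Run:
```python
from h import *
a=ctrl.snapshot('scene');b=ctrl.snapshot('side')
A=cv2.resize(a['color'][120:320,150:350],None,fx=2,fy=2);B=cv2.resize(b['color'][120:320,250:450],None,fx=2,fy=2)
cv2.imwrite('pics/d.png',np.hstack([A,B])[:,:,::-1])
print(ctrl.get_obs()['tool_pos'],ctrl.get_obs()['orientation'])
```

```text
[0.6025495  0.05181431 0.21764957] [ 1.79969149e+02  5.88896979e-02 -2.93331665e+00]
```

View pics/d.png

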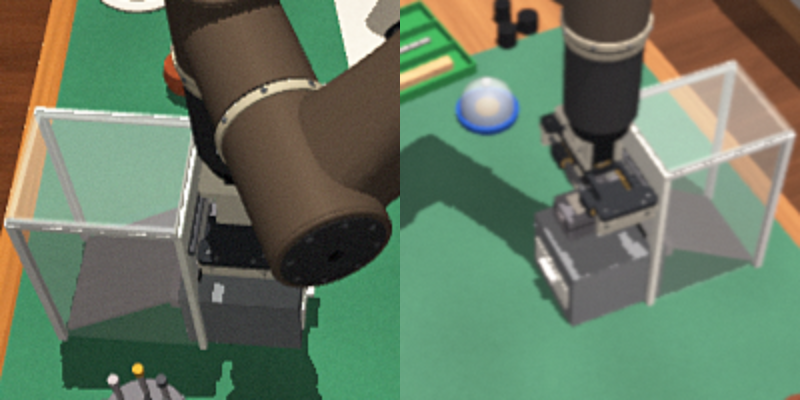

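The gripper with the case is centred over the ledge, clear of the panel. Next I'll lower it and release.

send_rows([
  [[0,0,0.01],0],
  [[0,0,0.02],0],
  [[0,0,0.03],0],
  [[0,0,0.037],0],
  [[0,0,0.037],0],
])

```text
clock: 5.88
tool_pos: [0.6021, 0.051, 0.1866]
orientation: [179.9, 0.2, -3.0]
force: [0.0, 0.0, -2.3]
opening: 0.0519
gripper_force: 29.9
```

send_rows([
  [[0,0,0],0],
  [[0,0,0],0],
  [[0,0,0],0],
  [[0,0,0],0],
  [[0,0,0],0],
])

```text
clock: 6.3
tool_pos: [0.6031, 0.0513, 0.1889]
orientation: [-180.0, -0.0, -3.0]
force: [0.1, -1.7, -2.2]
opening: 0.0521
gripper_force: 29.9
```

```bash
python3 -c "
from h import *
o=ctrl.get_obs();print(o['tool_pos'],o['force'])"
```

```text
[0.60312126 0.05130567 0.18892604] [ 0.14444011 -1.70285258 -2.20336029]
```

send_rows([
  [[0,0,0.002],0],
  [[0,0,0.003],0],
  [[0,0,0.003],0],
  [[0,0,0.003],0],
  [[0,0,0.003],0],
])

```text
clock: 6.72
tool_pos: [0.603, 0.0513, 0.1861]
orientation: [180.0, 0.0, -3.0]
force: [-0.3, 0.1, -1.5]
opening: 0.052
gripper_force: 29.9
```

send_rows([
  [[0,0,0],0],
  [[0,0,0],0],
  [[0,0,0],0],
  [[0,0,0],0],
  [[0,0,0],0],
], gripper=1)

```text
clock: 7.13
tool_pos: [0.6031, 0.0513, 0.1863]
orientation: [-180.0, -0.0, -3.0]
force: [-0.3, 0.1, -0.2]
opening: 0.0797
gripper_force: 0.0
```

send_rows([
  [[0,0,0],0],
  [[0,0,-0.02],0],
  [[0,0,-0.05],0],
  [[0,0,-0.08],0],
  [[0,0,-0.11],0],
])

```text
clock: 7.55
tool_pos: [0.6028, 0.0512, 0.2751]
orientation: [180.0, 0.0, -3.0]
force: [1.3, -0.1, 0.0]
opening: 0.0876
gripper_force: 0.0
```

Run:
```python
from h import *
o=ctrl.get_obs();print(o['tool_pos'],o['orientation'])
w=ctrl.snapshot('wrist');save(w,'w1')
c,s=np.cos(np.radians(-54.4)),np.sin(np.radians(-54.4))
G=(GREEN[0]-.03*c,GREEN[1]-.03*s); print(G,np.hypot(*G))
P=cab(-.16)
plan((*cab(-.06),.274,-3),[(.45,.15,.274,-28),(*G,.2,-54.4),(*G,.074,-54.4),(*G,.2,-54.4),(*cab(-.22),.25,-3),(*cab(-.22),.1895,-3)])
```

```text
[0.60283589 0.0511817  0.27510125] [ 1.79983507e+02  2.23625260e-02 -2.98219168e+00]
(np.float64(0.29683631089528134), np.float64(0.2853930228314108)) 0.4117778198819969
[-0.1992, -0.1113, -0.0] 0.2778 ->  [  0.45    0.15    0.274 -28.   ]
[-0.1242, -0.0298, 0.0463] 0.1467 ->  [  0.373   0.218   0.237 -41.2  ]
[-0.1278, -0.0006, 0.0463] 0.1467 ->  [  0.297   0.285   0.2   -54.4  ]
[0.0, -0.0, 0.1575] -0.0 ->  [  0.297   0.285   0.074 -54.4  ]
[-0.0, 0.0, -0.1575] -0.0 ->  [  0.297   0.285   0.2   -54.4  ]
[0.1678, 0.0065, -0.0312] -0.2856 ->  [  0.371   0.173   0.225 -28.7  ]
[0.1484, 0.0786, -0.0312] -0.2856 ->  [ 0.445  0.061  0.25  -3.   ]
[0.0, 0.0, 0.0756] -0.0 ->  [ 0.445  0.061  0.19  -3.   ]
```

View pics/w1.png

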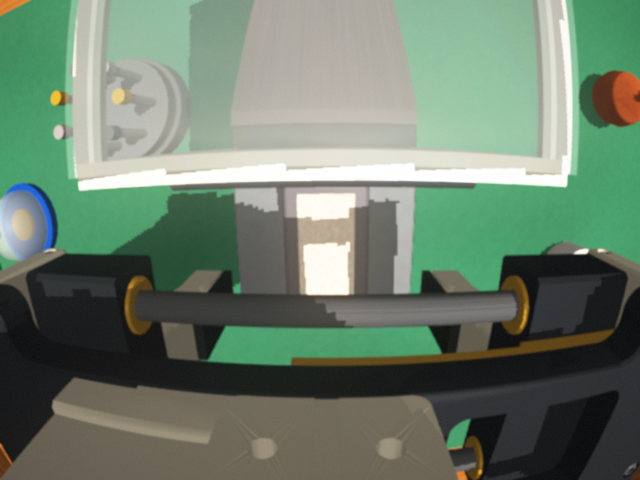

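The wrist view shows the case flat and centred on the ledge (label around (328,245)) and square to the flap, with the bystanders undisturbed. Next is the green push block.

send_rows([
  [[-0.04,-0.02,0],0.07],
  [[-0.08,-0.045,0],0.14],
  [[-0.12,-0.067,0],0.2],
  [[-0.16,-0.09,0],0.26],
  [[-0.199,-0.111,0],0.278],
])

```text
clock: 8.02
tool_pos: [0.4472, 0.1487, 0.274]
orientation: [-180.0, -0.0, -28.4]
force: [0.8, 0.9, 0.2]
opening: 0.0879
gripper_force: 0.0
```

send_rows([
  [[-0.03,-0.007,0.01],0.03],
  [[-0.06,-0.014,0.02],0.07],
  [[-0.09,-0.02,0.035],0.1],
  [[-0.115,-0.028,0.043],0.13],
  [[-0.124,-0.03,0.046],0.147],
])

```text
clock: 8.43
tool_pos: [0.3705, 0.2169, 0.2366]
orientation: [180.0, 0.0, -41.3]
force: [0.3, -0.6, 0.8]
opening: 0.0878
gripper_force: 0.0
```

send_rows([
  [[-0.03,0,0.01],0.03],
  [[-0.06,0,0.02],0.07],
  [[-0.09,0,0.035],0.1],
  [[-0.115,0,0.043],0.13],
  [[-0.128,0,0.046],0.147],
])

```text
clock: 8.85
tool_pos: [0.2938, 0.2841, 0.1998]
orientation: [180.0, -0.0, -54.6]
force: [0.8, -1.4, 0.3]
opening: 0.0879
gripper_force: 0.0
```

Run:
```python
from h import *
w=ctrl.snapshot('wrist');o=ctrl.get_obs();print(o['tool_pos'],o['orientation'],o['joint_pos'])
R=Ro.from_rotvec(np.ravel(w['rvec'])).as_matrix();C=-R.T@np.ravel(w['tvec'])
T=Ro.from_euler('xyz',o['orientation'],degrees=True).as_matrix();print('cam in tool',T.T@(C-o['tool_pos']))
for q in ctrl.cut_out(w,'case'):
    m=q['pixels'].astype(np.uint8);c=max(cv2.findContours(m,0,2)[0],key=cv2.contourArea)[:,0]
    g=ray(w,c,.04,True)[:,:2]
    print(q['conf'],m.sum(),'tool-frame mm min/max',((np.c_[g,g[:,0]*0+.04]-o['tool_pos'])@T*1000)[:,:2].min(0),((np.c_[g,g[:,0]*0+.04]-o['tool_pos'])@T*1000)[:,:2].max(0),cv2.minAreaRect((g*1000).astype(np.float32)))
```

```text
[0.29361454 0.28463442 0.19983046] [ 1.79977897e+02  5.08108663e-03 -5.45987112e+01] [ 7.20663838e+01 -1.80830199e-01 -3.85971764e+01 -2.20425888e-02
 -5.15983515e+01 -3.66513996e+01]
cam in tool [ 0.06683854 -0.00154542 -0.0923868 ]
0.8 10556 tool-frame mm min/max [-19.05184346 -32.05279472] [81.38714284 22.87284411] ((315.4570617675781, 261.9180908203125), (52.28245544433594, 99.15233612060547), 37.672882080078125)
```

send_rows([
  [[0,-0.004,0.04],-0.022],
  [[0,-0.004,0.08],-0.022],
  [[0,-0.004,0.11],-0.022],
  [[0,-0.004,0.14],-0.022],
  [[0,-0.004,0.156],-0.022],
])

```text
clock: 9.37
tool_pos: [0.298, 0.2841, 0.0738]
orientation: [179.9, -0.1, -52.5]
force: [0.6, 0.3, -0.1]
opening: 0.0877
gripper_force: 0.0
```

send_rows([
  [[0,0,0],0],
  [[0,0,0],0],
  [[0,0,0],0],
  [[0,0,0],0],
  [[0,0,0],0],
], gripper=0.3)

```text
clock: 9.78
tool_pos: [0.2982, 0.286, 0.0768]
orientation: [-179.9, 0.1, -52.5]
force: [-0.1, -0.8, 0.6]
opening: 0.0595
gripper_force: 0.0
```

send_rows([
  [[0,0,0],0],
  [[0,0,0],0],
  [[0,0,0],0],
  [[0,0,0],0],
  [[0,0,0],0],
])

```text
clock: 10.2
tool_pos: [0.298, 0.2856, 0.0765]
orientation: [-179.9, 0.0, -52.5]
force: [-1.8, -1.7, 8.2]
opening: 0.0522
gripper_force: 29.9
```

Run:
```python
from h import *
o=ctrl.get_obs();p=o['tool_pos'];y=o['orientation'][2];print(p,y,o['opening'],o['gripper_force'])
# green front ~81 mm ahead of the tool; approach stop with 15 mm gap to case rear at -0.111
z=.110+.005+p[2]
plan((*p,y),[(p[0],p[1],.22,y),(*cab(-.24),.25,-3),(*cab(-.24),z,-3),(*cab(-.20),z,-3),(*cab(-.06),z,-3)])
```

```text
[0.29795146 0.28560889 0.07650239] -52.465889735648176 0.052168192497065224 29.913302063941956
[0.0, 0.0, -0.1794] -0.0 ->  [  0.298   0.286   0.22  -52.466]
[0.159, 0.0222, -0.0188] -0.2748 ->  [  0.361   0.174   0.235 -27.733]
[0.1351, 0.0867, -0.0188] -0.2748 ->  [ 0.425  0.062  0.25  -3.   ]
[0.0, 0.0, 0.0731] -0.0 ->  [ 0.425  0.062  0.192 -3.   ]
[0.05, -0.0, -0.0] -0.0 ->  [ 0.465  0.06   0.192 -3.   ]
[0.175, -0.0, 0.0] -0.0 ->  [ 0.604  0.053  0.192 -3.   ]
```

send_rows([
  [[0,0,-0.04],0],
  [[0,0,-0.08],0],
  [[0,0,-0.12],0],
  [[0,0,-0.16],0],
  [[0,0,-0.179],0],
])

```text
clock: 10.62
tool_pos: [0.2984, 0.2863, 0.223]
orientation: [-179.7, 0.1, -52.4]
force: [-0.3, 1.5, -1.8]
opening: 0.0517
gripper_force: 29.9
```

send_rows([
  [[0.035,0.005,0],-0.06],
  [[0.07,0.01,0],-0.12],
  [[0.105,0.015,-0.01],-0.19],
  [[0.14,0.02,-0.015],-0.25],
  [[0.159,0.022,-0.019],-0.275],
])

```text
clock: 11.03
tool_pos: [0.3616, 0.1716, 0.2346]
orientation: [-180.0, 0.0, -27.4]
force: [-0.0, -0.9, -2.3]
opening: 0.052
gripper_force: 29.9
```

send_rows([
  [[0.03,0.02,0],-0.06],
  [[0.06,0.04,0],-0.12],
  [[0.09,0.06,-0.01],-0.19],
  [[0.12,0.078,-0.015],-0.25],
  [[0.135,0.087,-0.019],-0.275],
])

```text
clock: 11.45
tool_pos: [0.4252, 0.0598, 0.2498]
orientation: [-180.0, -0.0, -2.7]
force: [0.8, 0.2, -1.5]
opening: 0.0519
gripper_force: 29.9
```

send_rows([
  [[0,0,0.02],0],
  [[0,0,0.04],0],
  [[0,0,0.06],0],
  [[0,0,0.073],0],
  [[0,0,0.073],0],
])

```text
clock: 11.87
tool_pos: [0.423, 0.061, 0.189]
orientation: [179.9, 0.2, -3.0]
force: [-1.3, -0.7, -2.2]
opening: 0.0516
gripper_force: 29.9
```

send_rows([
  [[0,0,0],0],
  [[0,0,0],0],
  [[0,0,0],0],
  [[0,0,0],0],
  [[0,0,0],0],
])

```text
clock: 12.28
tool_pos: [0.4248, 0.0621, 0.1915]
orientation: [-180.0, -0.1, -3.0]
force: [-0.3, 0.1, -2.1]
opening: 0.0514
gripper_force: 29.9
```

Run:
```python
from h import *
a=ctrl.snapshot('side');w=ctrl.snapshot('wrist');o=ctrl.get_obs();print(o['tool_pos'],o['orientation'],o['opening'])
cv2.imwrite('pics/e.png',np.hstack([cv2.resize(a['color'][100:340,180:440],(400,369)),cv2.resize(w['color'],(400,300))[:369] if 0 else cv2.copyMakeBorder(cv2.resize(w['color'],(400,300)),0,69,0,0,0)])[:,:,::-1])
```

```text
[0.42470693 0.06201423 0.19131019] [-1.79973038e+02 -3.54338558e-02 -2.97555756e+00] 0.051965773949120775
```

View pics/e.png

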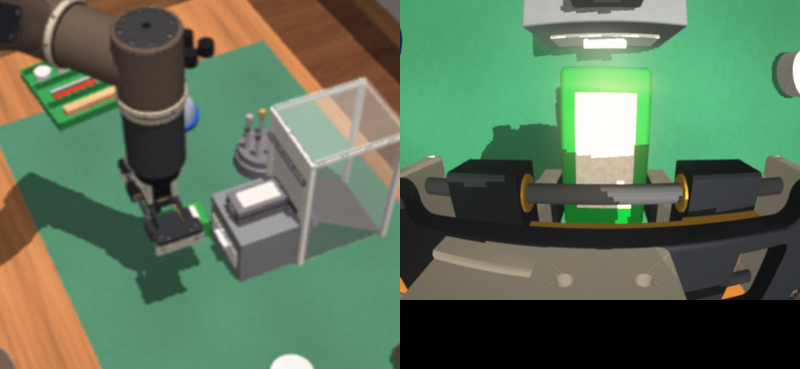

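The green block is held level, in line behind the case at (605,120) in the wrist half. Now pushing steadily.

send_rows([
  [[0.015,0,0],0],
  [[0.03,0,0],0],
  [[0.045,0,0],0],
  [[0.055,0,0],0],
  [[0.065,0,0],0],
])

```text
clock: 12.8
tool_pos: [0.4777, 0.059, 0.1906]
orientation: [180.0, 0.0, -3.0]
force: [-1.9, -0.2, -1.7]
opening: 0.0519
gripper_force: 29.9
```

send_rows([
  [[0.012,0,0],0],
  [[0.024,0,0],0],
  [[0.036,0,0],0],
  [[0.048,0,0],0],
  [[0.06,0,0],0],
])

```text
clock: 13.22
tool_pos: [0.5253, 0.0565, 0.1907]
orientation: [180.0, 0.0, -3.0]
force: [-0.4, 0.1, -1.6]
opening: 0.0518
gripper_force: 29.9
```

send_rows([
  [[0.012,0,0],0],
  [[0.024,0,0],0],
  [[0.036,0,0],0],
  [[0.048,0,0],0],
  [[0.06,0,0],0],
])

```text
clock: 13.63
tool_pos: [0.5735, 0.0542, 0.1911]
orientation: [-180.0, -0.0, -3.0]
force: [-1.6, 0.1, -1.2]
opening: 0.0519
gripper_force: 29.9
```

Run:
```python
from h import *
a=ctrl.snapshot('side');b=ctrl.snapshot('scene');o=ctrl.get_obs();print(o['tool_pos'],o['orientation'],o['opening'])
cv2.imwrite('pics/f.png',np.hstack([cv2.resize(b['color'][130:310,140:340],(400,360)),cv2.resize(a['color'][130:310,280:480],(400,360))])[:,:,::-1])
```

```text
[0.57425613 0.0542967  0.19099196] [-1.79994557e+02 -7.06712433e-02 -2.99062097e+00] 0.05184474650104071
```

View pics/f.png

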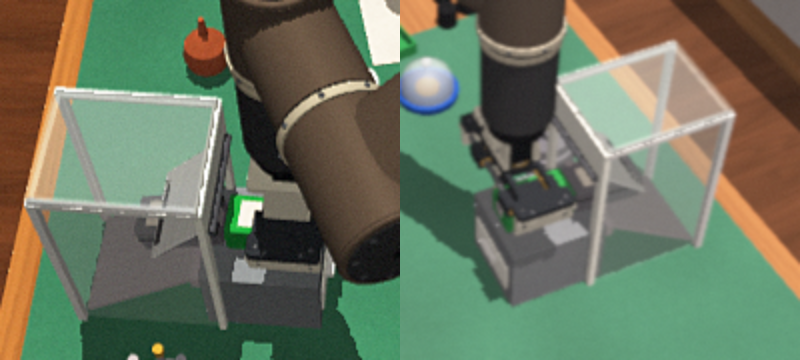

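The case is through the flap and still on the ledge, with its nose at about (150,225), and the green front is just outside the panel. I'll push 32 mm more, then retract.

send_rows([
  [[0.01,0,0],0],
  [[0.02,0,0],0],
  [[0.03,0,0],0],
  [[0.038,0,0],0],
  [[0.04,0,0],0],
])

```text
clock: 14.15
tool_pos: [0.6055, 0.0525, 0.1909]
orientation: [180.0, -0.0, -3.0]
force: [-0.2, 0.1, -2.7]
opening: 0.0525
gripper_force: 29.9
```

send_rows([
  [[0,0,0],0],
  [[0,0,0],0],
  [[0,0,0],0],
  [[0,0,0],0],
  [[0,0,0],0],
])

```text
clock: 14.57
tool_pos: [0.6041, 0.0525, 0.1911]
orientation: [-180.0, 0.0, -3.0]
force: [-0.9, 0.6, -1.6]
opening: 0.0519
gripper_force: 29.9
```

Run:
```python
from h import *
a=ctrl.snapshot('side');b=ctrl.snapshot('scene');o=ctrl.get_obs();print(o['tool_pos'],o['force'])
cv2.imwrite('pics/g.png',np.hstack([cv2.resize(b['color'][130:310,140:340],(400,360)),cv2.resize(a['color'][130:310,280:480],(400,360))])[:,:,::-1])
```

```text
[0.60424895 0.05258788 0.19110709] [-0.42614856 -0.45940972 -2.5570166 ]
```

View pics/g.png

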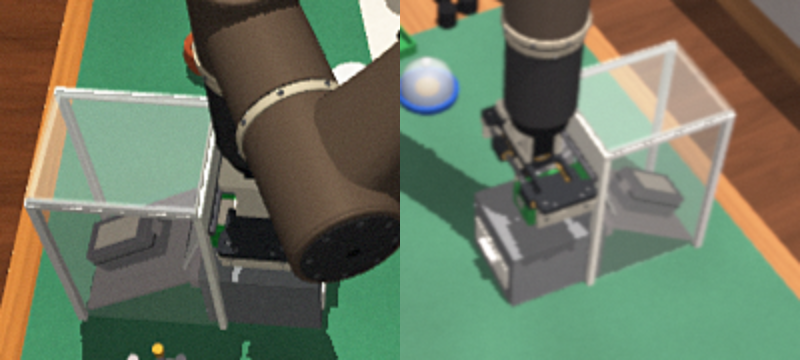

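The case has slid down the chute with its label up, at (125,240). Now I'll back the green block out and return it to where it lay.

send_rows([
  [[-0.03,0,0],0],
  [[-0.07,0,0],0],
  [[-0.12,0,0],0],
  [[-0.17,0,0],0],
  [[-0.21,0,0],0],
])

```text
clock: 15.08
tool_pos: [0.4341, 0.0607, 0.1907]
orientation: [-180.0, 0.0, -3.0]
force: [-1.4, 1.0, -1.9]
opening: 0.052
gripper_force: 29.9
```

Run:
```python
from h import *
o=ctrl.get_obs();p=o['tool_pos'];y=o['orientation'][2]
plan((*p,y),[(.298,.2856,.2,-52.5),(.298,.2856,.0775,-52.5),(.298,.2856,.25,-52.5)])
```

```text
[-0.0923, -0.1359, -0.0058] 0.2749 ->  [  0.366   0.173   0.195 -27.759]
[-0.1407, -0.0848, -0.0058] 0.2749 ->  [  0.298   0.286   0.2   -52.5  ]
[0.0, -0.0, 0.1531] -0.0 ->  [  0.298   0.286   0.078 -52.5  ]
[0.0, 0.0, -0.2156] -0.0 ->  [  0.298   0.286   0.25  -52.5  ]
```

send_rows([
  [[-0.02,-0.03,0],0.06],
  [[-0.045,-0.065,0],0.12],
  [[-0.065,-0.1,0],0.19],
  [[-0.085,-0.125,-0.005],0.25],
  [[-0.092,-0.136,-0.006],0.275],
])

```text
clock: 15.5
tool_pos: [0.3677, 0.176, 0.1968]
orientation: [-179.8, -0.0, -28.0]
force: [-0.6, -0.1, -1.8]
opening: 0.0516
gripper_force: 29.9
```

send_rows([
  [[-0.03,-0.02,0],0.06],
  [[-0.065,-0.04,0],0.12],
  [[-0.1,-0.06,0],0.19],
  [[-0.13,-0.078,-0.005],0.25],
  [[-0.141,-0.085,-0.006],0.275],
])

```text
clock: 15.92
tool_pos: [0.2995, 0.2895, 0.2017]
orientation: [-179.8, 0.1, -52.7]
force: [0.2, 0.3, -1.0]
opening: 0.0518
gripper_force: 29.9
```

send_rows([
  [[0,0,0.04],0],
  [[0,0,0.08],0],
  [[0,0,0.12],0],
  [[0,0,0.14],0],
  [[0,0,0.148],0],
])

```text
clock: 16.33
tool_pos: [0.3, 0.2854, 0.0802]
orientation: [179.8, -0.1, -52.5]
force: [0.1, 0.5, -1.9]
opening: 0.0515
gripper_force: 29.9
```

send_rows([
  [[0,0,0.001],0],
  [[0,0,0.002],0],
  [[0,0,0.003],0],
  [[0,0,0.003],0],
  [[0,0,0.003],0],
])

```text
clock: 16.75
tool_pos: [0.3008, 0.287, 0.0807]
orientation: [-179.9, 0.1, -52.5]
force: [0.1, -0.1, -1.4]
opening: 0.0517
gripper_force: 29.9
```

send_rows([
  [[0,0,0.002],0],
  [[0,0,0.004],0],
  [[0,0,0.004],0],
  [[0,0,0.004],0],
  [[0,0,0.004],0],
])

```text
clock: 17.17
tool_pos: [0.3006, 0.2864, 0.0766]
orientation: [180.0, -0.0, -52.5]
force: [-0.2, -0.5, -1.6]
opening: 0.0522
gripper_force: 29.9
```

send_rows([
  [[0,0,0],0],
  [[0,0,0],0],
  [[0,0,0],0],
  [[0,0,0],0],
  [[0,0,0],0],
], gripper=1)

```text
clock: 17.58
tool_pos: [0.3006, 0.2865, 0.0766]
orientation: [-180.0, 0.0, -52.5]
force: [-0.0, -0.6, -0.4]
opening: 0.0798
gripper_force: 0.0
```

send_rows([
  [[0,0,0],0],
  [[0,0,-0.04],0],
  [[0,0,-0.08],0],
  [[0,0,-0.13],0],
  [[0,0,-0.17],0],
])

```text
clock: 18.0
tool_pos: [0.3006, 0.2863, 0.215]
orientation: [-180.0, 0.0, -52.5]
force: [-0.1, 0.6, 0.3]
opening: 0.0873
gripper_force: 0.0
```

send_rows([
  [[0,0,0],0],
  [[0,0,0],0],
  [[0,0,0],0],
  [[0,0,0],0],
  [[0,0,0],0],
])

```text
clock: 18.42
tool_pos: [0.3003, 0.2858, 0.2115]
orientation: [179.9, -0.1, -52.5]
force: [-0.6, 0.2, -1.1]
opening: 0.0878
gripper_force: 0.0
```

Run:
```python
from h import *
a=ctrl.snapshot('side');b=ctrl.snapshot('scene');o=ctrl.get_obs();print(o['tool_pos'],o['force'])
cv2.imwrite('pics/i.png',np.hstack([cv2.resize(b['color'][130:400,140:440],(400,360)),cv2.resize(a['color'][130:310,280:480],(400,360))])[:,:,::-1])
```

```text
[0.30038818 0.28606737 0.21165492] [ 0.33819335  0.41279059 -0.94323748]
```

View pics/i.png

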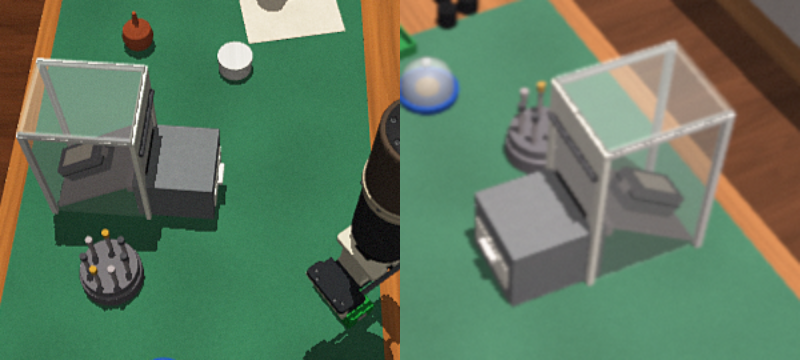

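The case rests label-up on the chute at (80,158). The flap is shut, the bystanders are in place and the arm is clear of everything.

```bash
python3 -c "
from plant import ctrl
print(ctrl.close_job())"
```

```text
the job is handed in; nothing more can be done
None
```

I handed the job in with the case lying label-up on the chute, the flap shut and the bystanders where they were; I pushed it through using the green look-alike box, since the tool could not be tilted, and put that box back about where it lay. The hand-in gave no verdict.

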